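Third hand at the plinth jig

TASK

Knock the steel bench dog in the holding jig fully down flush with the mallet (not with the fingers) and put the mallet back on the table clear of the jig. Then set the wooden plinth block flat on the jig bed, lengthwise and centred, with its end square against the sprung stop, and push it until the stop's pointer lies between the two marks (about 10 N), never to the end of its travel. Finish while still holding it there with the gripper, steadily, so that a colleague can screw it; leave the other things where they are.

Things in the scene. Friction and masses are not known exactly. Their poses are not given: they have to be found in the camera images.
- jig: Holding jig fixed to the table: plywood bed 280 (its x) x 100 (y) x 18 mm. Origin: centre of the underside, z up. Its +x is the push direction, towards the sprung stop. Behind the stop, at x = 88 to 132 mm, stands the fixed aluminium spring housing, 56 mm wide, top 52 mm above the table, two dark marks across it. Bed free from x = -140 to +50 mm but for the dog at x = -30 mm, y = 0.
- dog (a joint): How far the steel bench dog (round peg, diameter 19 mm) is pushed down: 0 = standing 15 mm proud of the bed, 0.015 m = flush. Axis vertical; a catch resists with about 6 N and it stays where it is left.
- dog_top (a point): Centre of the bench dog's top face: 15 mm above the bed when up, level with the bed (18 mm above the table) when flush.
- stop (a joint): Travel of the sprung stop along the jig's +x: 0 = at rest, 0.025 m = end of travel. The spring pushes back with 0.7 N per mm (10 N at 14.3 mm). Its pointer is midway between the two marks on the housing at about 14 mm.
- stop_face (a point): Centre of the face of the sprung stop that the block is pressed against (face looks to the jig's -x). The aluminium stop plate is 64 mm wide, 38 mm high, 8 mm thick; this point is 20 mm above the bed and at jig x = 50 mm when at rest. The pointer bar on its top reaches back over the housing.
- mallet: Mallet standing on one striking face: upright black cylindrical head, diameter 50, 66 mm tall; pale wooden handle 20 mm wide, 26 mm high, level, its axis 33 mm above the lower face, reaching along the mallet's -x from 25 to 162 mm from the head's axis. 0.3 kg, nearly balanced at the head. Origin: centre of the lower striking face, z up.
- block: Wooden plinth block, 110 (its x) x 40 (its y) x 40 mm, about 0.14 kg, lying on the table, with two pilot holes in its top. Origin at the centre of its underside, z up. Either end may go to the stop.
- glue_pot: Bystander: glue bottle with orange cap, 62 x 58 x 118 mm; origin at the centre of its underside.
- head: Bystander: small puppet head, 37 x 36 x 42 mm; origin at the centre of its underside.
- doll: Bystander: grey clay figure, 63 x 80 x 146 mm; origin at the centre of its underside.

How it is judged:
On the way, in this order (a step that is already met when the one before it is completed fails the run):
1. the bench dog is knocked down flush (value of joint dog above 0.0125 m), for 0.1 s.
2. the mallet stands or lies on the table, clear of the jig and let go (height (world z) of mallet below 0.045 m and contact force between mallet and jig below 0.1 N and contact force between mallet and the fingers below 0.1 N and linear speed of mallet below 0.03 m/s), for 0.2 s.
3. the block is on the bed, square and centred in front of the stop (z of block in the frame of jig between 0.014 and 0.022 m and y of block in the frame of jig between -0.013 and 0.013 m and x of block in the frame of jig above -0.04 m and angle between the x axis of block and the x axis of jig, either way round below 0.08 rad and angle between block's own z axis and vertical below 0.08 rad), for 0.2 s.
At the end, for the whole second after the job is handed in: Gripper presses the resting block on the sprung stop with 6-14 N (stop in 8.5-20 mm); block within 4 mm of the bed, tilt < 0.08 rad, within 13 mm and 0.08 rad of the jig's centre line; dog within 2.5 mm of flush; mallet at rest on the table, not touching jig, block or robot (all of step 3 and value of joint dog above 0.0125 m and contact force between block and stop between 6 and 14 N and value of joint stop between 0.0085 and 0.02 m and linear speed of block below 0.01 m/s and contact force between block and the fingers above 2 N and height (world z) of mallet below 0.045 m and contact force between mallet and jig below 0.1 N and contact force between mallet and the arm below 0.1 N and contact force between mallet and block below 0.1 N and linear speed of mallet below 0.03 m/s); the arm keeps its last pose, push and grip.
It fails at once if the dog is pushed by something other than the mallet while it stands up (value of joint dog below 0.0125 m and contact force between any of the arm, the fingers, block and dog above 1 N).
It fails at once if the sprung stop is pushed to the end of its travel (value of joint stop above 0.0242 m).
It fails at once if a bystander is disturbed (moved more than 30 mm) (distance of any of glue_pot, head, doll from where it was at the start of the episode above 0.03 m).
It also fails if it takes over 67 s, if anything falls off the work surface, if the arm or the gripper's body presses on something with over 40 N, if the wrist force passes 120 N, or if a joint passes its speed limit or range.

ROBOT

A 7-joint arm with a two-finger parallel gripper is mounted at the origin on the work surface; the furniture and walls round the work are solid. World frame = base frame: x ahead of the robot, y to its left, z up, the work surface at z = 0. Lengths are in m, angles in rad, forces in N, time in s.
With the tool pointing down it reaches from about 0.425 to 0.875 m from the base axis. Payload 4.7 kg.
Tool frame: the origin (TCP) lies at the very end of the fingers, on their centre line; the grasp point (between the pads) lies behind it (ctrl.tcp_to_grasp is the z of the grasp point in the tool frame, in m); z points along the fingers, y is the line along which they close (so a half turn about z gives the same grasp; the last joint's range is limited). The gripper opens to 87 mm and grips with 3 to 60 N. Pads are 19 mm wide; open, the fingers measure 117 mm over their backs; the gripper's body (75 mm by 190 mm) begins 51 mm behind the grasp point.
Start: joints at [-1.184, 0.321, -0.07, 1.45, 0.023, 1.371, -0.057], TCP at [0.237, 0.605, 0.188] pointing down, gripper open.
Joint ranges: [-2.86, 2.86], [-0.3, 2.09], [-1.38, 1.24], [0.06, 2.45], [-1.56, 4.7], [0.09, 2.05], [-2.69, 2.69]. Speed limits (rad/s): [2.57, 2.57, 3.14, 3.14, 3.14, 3.14, 3.14].

INTERFACE

Orientations are given as a rotation vector (axis times angle).
In Python, from bench import ctrl gives the robot as it stands.
- The arm moves only by the tool step_arm, never from a script. Its argument "targets" is a list of rows, each a list of 7 numbers: the shift along the world's x, y, z in cm, then the turn, a rotation vector about the world's x, y, z in degrees, then the opening, from 0 (shut) to 1 (fully open). A call has exactly 5 rows; each row shifts and turns the commanded pose from where the row before left it; what a row does not reach is not made up. A row lasts 1/12 s, in which the tool goes at most 41.7 mm and 7.16 degrees, less where a joint would pass 70% of its speed; a pose out of reach is approached as far as the arm can. A call with a gripper value outside its range is refused whole. The fingers move at their own pace and stop on an object; "force" is the grip in N (left out, the last holds). Time passes only in rows, so rows that do not move let the fingers close, or fill a call up. It gives the time, the measured TCP pose, the force, the opening and the grip force at its end, in the units of the state.
- ctrl.get_state(): the state, without advancing time (a new reading comes with each control period).
- ctrl.get_image(name): name is "scene" or "top"; returns (picture, depth): 400x640x3 uint8, red, green, blue; 400x640 float32, m along the optical axis (not along the pixel's ray), 0 where there is no reading.
- ctrl.camera_params(name): a dict with "intrinsics" (3x3 intrinsics, pixels), "rvec" (rotation vector, rad) and "tvec" (3), from world to camera coordinates, as OpenCV has them. Camera axes: x right, y down, z forward; pixel columns grow to the right and rows downward; lengths in m; the calibration is good to about 2 mm. A picture is of the moment at which its call begins. camera_params takes no time and is no camera call.
- ctrl.close_job(): hands the job in; it is judged then, once.
The state is a dict: "time": time; "joint_positions": joint angles; "qd": joint speeds; "joint_torque": joint torques, N m; "position": TCP position; "tool_rot": TCP orientation; "ft_force": force on the tool from outside, world axes, zero at the start; "torque": the same for the moment, N m; "grip_width": opening from 0.0 (shut) to 1.0 (fully open); "grip_force": force on a finger pad.
Only numpy, scipy, OpenCV 4.12 (cv2) and the standard library are available. Lean on these libraries where they do the work, as an engineer would, in place of code of your own. Each camera call takes 0.05 s, during which the arm holds its last target. There are 200 camera calls.

## Working session

There is one attempt and no reset: what is moved stays moved. The work goes in short steps, Python scripts to look and compute and a tool call to move; the robot and the scene stay as the last step left them, time stands still between calls to the robot, and variables do not carry over. Pictures are saved under pics/ and viewed, at most 10 in all, crops included, and the job is handed in when it is done.

Besides the shell and the picture viewer there is one more tool, called after "Emit:" as name(argument=value, ...), one argument or row to a line, values as JSON. step_arm: Moves the arm, as the interface text tells. Its arguments: {"type":"object","properties":{"targets":{"type":"array"},"force":{"type":"number"}},"required":["targets"]}

```bash
ls; mkdir -p pics
python3 - <<'E'
from bench import ctrl
import cv2,numpy as np
print(ctrl.get_state()); print(ctrl.tcp_to_grasp)
for n in("scene","top"):
    im,d=ctrl.get_image(n); cv2.imwrite(f"pics/{n}0.png",im[:,:,::-1]); np.savez(f"{n}0.npz",im=im,d=d); print(ctrl.camera_params(n))
E
```

```text
pics
{'time': 0.0, 'joint_positions': array([-1.18390193,  0.32182148, -0.07014369,  1.45168316,  0.02262532,
        1.37079014, -0.05693122]), 'qd': array([ 0.00096998, -0.00034896, -0.00249321,  0.00104078,  0.00130128,
        0.00240419, -0.00116927]), 'joint_torque': array([-6.13786688e-05, -4.91290069e+01, -4.03837077e-01, -3.12521124e+01,
       -6.36851834e-02,  4.37316787e-02,  1.98548432e-04]), 'position': array([0.23654032, 0.60476519, 0.18735894]), 'tool_rot': array([-5.82058809e-01, -3.08694431e+00,  2.97990885e-03]), 'ft_force': array([ 0.38807066,  1.23493167, -0.2854422 ]), 'torque': array([ 0.04567477, -0.01047655,  0.04459601]), 'grip_force': 0.0, 'grip_width': 0.9994264310934555}
-0.0187
{'intrinsics': array([[367.83304177,   0.        , 315.94567864],
       [  0.        , 367.83304177, 198.63802674],
       [  0.        ,   0.        ,   1.        ]]), 'rvec': array([ 0.94472208, -2.54990663,  0.95226622]), 'tvec': array([0.40590897, 0.38819422, 0.67923769])}
{'intrinsics': array([[509.46740373,   0.        , 323.83216207],
       [  0.        , 509.46740373, 197.8125224 ],
       [  0.        ,   0.        ,   1.        ]]), 'rvec': array([ 2.05120446, -2.16529502,  0.23353895]), 'tvec': array([-0.05048349,  0.63848589,  1.38666163])}
```

View pics/top0.png

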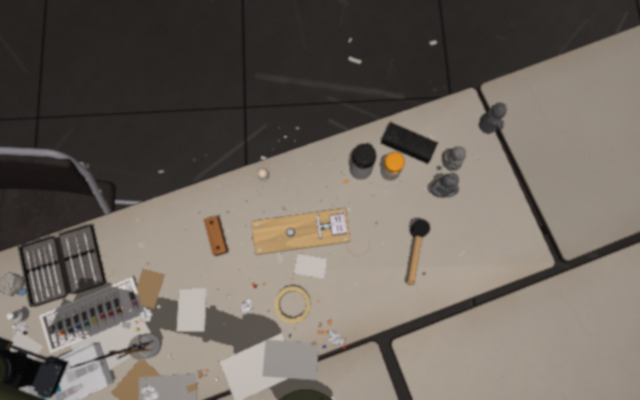

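View pics/scene0.png

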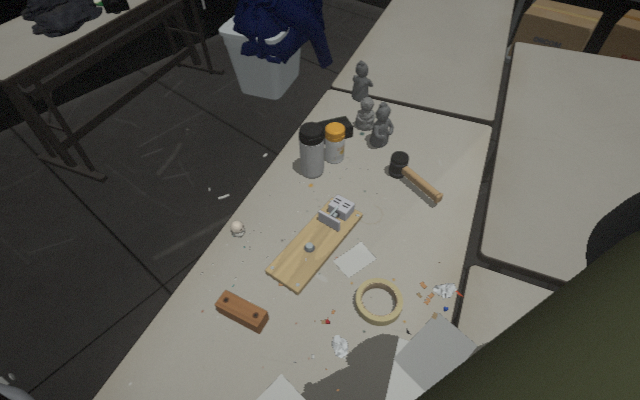

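The top view shows the block at about (215,235), the jig bed from (252,235) to (350,225) with the dog at (291,232) and the stop at (322,227), the mallet head at (420,228) with its handle running to (411,283), and the bystanders at (395,163), (263,173) and (446,184). Next I'll measure them.

```bash
cat > h.py <<'E'
from bench import ctrl
import cv2,numpy as np
def cam(n):
    p=ctrl.camera_params(n); return p["intrinsics"],cv2.Rodrigues(p["rvec"])[0],p["tvec"].ravel()
def world(n,d):
    K,R,t=cam(n); v,u=np.indices(d.shape)
    pc=np.dstack([(u-K[0,2])*d/K[0,0],(v-K[1,2])*d/K[1,1],d])
    return (pc-t)@R
def pix(n,u,v,z):  # pixel ray cut with plane z
    K,R,t=cam(n); r=np.array([(u-K[0,2])/K[0,0],(v-K[1,2])/K[1,1],1])@R; c=-t@R
    return c+r*(z-c[2])/r[2]
def rect(P):
    c,s,a=cv2.minAreaRect((P[:,:2]*1000).astype(np.float32)); 
    if s[0]<s[1]: s=s[::-1];a+=90
    return np.round(c,1),np.round(s,1),round((a+90)%180-90,1)
def box(n,W,m,u0,v0,u1,v1,z0,z1):
    k=np.zeros(m.shape,bool);k[v0:v1,u0:u1]=1
    return W[k&m&(W[...,2]>z0)&(W[...,2]<z1)]
E
python3 - <<'E'
from h import *
for n,B in (("top",dict(block=(200,205,235,265,.025,.06),bed=(245,200,355,260,.01,.025),dog=(280,222,300,242,.026,.05),hous=(310,205,352,245,.04,.08),mhead=(405,212,435,242,.05,.09),mhand=(400,240,430,290,.025,.06),glue=(380,145,410,180,.08,.2),puppet=(255,165,272,183,.01,.1),doll=(428,168,465,200,.02,.2),fig2=(440,142,470,172,.02,.2),can=(345,140,380,180,.05,.2))),
 ("scene",dict(block=(210,285,272,335,.025,.06),bed=(262,200,365,295,.01,.025),dog=(302,238,318,254,.026,.05),hous=(315,190,358,235,.04,.08),mhead=(385,148,412,182,.05,.09),mhand=(400,165,445,205,.025,.06),glue=(320,120,348,165,.02,.2),puppet=(226,216,250,240,.01,.1),doll=(368,100,398,150,.02,.2))):
    z=np.load(n+"0.npz");W=world(n,z["d"]);m=z["d"]>0
    print(n,"tbl z",np.median(W[320:330,200:210,2]) if n=="top" else "")
    for k,b in B.items():
        P=box(n,W,m,*b)
        if len(P)>4: print(k,len(P),*rect(P),"mean",np.round(P.mean(0)*1000,1),"z95",round(np.percentile(P[:,2],90)*1000,1))
E
```

```text
File "<stdin>", line 2
    for n,B in (("top",dict(block=(200,205,235,265,.025,.06),bed=(245,200,355,260,.01,.025),dog=(280,222,300,242,.026,.05),hous=(310,205,352,245,.04,.08),mhead=(405,212,435,242,.05,.09),mhand=(400,240,430,290,.025,.06),glue=(380,145,410,180,.08,.2),puppet=(255,165,272,183,.01,.1),doll=(428,168,465,200,.02,.2),fig2=(440,142,470,172,.02,.2),can=(345,140,380,180,.05,.2))),
               ^
SyntaxError: '(' was never closed
```

Run:
```python
from h import *
A={"top":dict(block=(200,205,235,265,.025,.06),bed=(245,200,355,260,.01,.025),dog=(280,222,300,242,.026,.05),hous=(310,205,352,245,.04,.08),mhead=(405,212,435,242,.05,.09),mhand=(400,240,430,290,.025,.06),glue=(380,145,410,180,.08,.2),puppet=(255,165,272,183,.01,.1),doll=(428,168,465,200,.02,.2),fig2=(440,142,470,172,.02,.2),can=(345,140,380,180,.05,.2)),
"scene":dict(block=(210,285,272,335,.025,.06),bed=(262,200,365,295,.01,.025),dog=(302,238,318,254,.026,.05),hous=(315,190,358,235,.04,.08),mhead=(385,148,412,182,.05,.09),mhand=(400,165,445,205,.025,.06),glue=(320,120,348,165,.02,.2),puppet=(226,216,250,240,.01,.1),doll=(368,100,398,150,.02,.2))}
for n,B in A.items():
    z=np.load(n+"0.npz");W=world(n,z["d"]);m=z["d"]>0
    if n=="top": print("tbl z",np.median(W[320:330,200:210,2]))
    for k,b in B.items():
        P=box(n,W,m,*b)
        if len(P)>4: print(n,k,len(P),*rect(P),"mean",np.round(P.mean(0)*1000,1),"z90",round(np.percentile(P[:,2],90)*1000,1))
```

```text
tbl z 0.003224451878699462
top block 563 [550.4 235.8] [111.   41.8] 14.0 mean [549.9 234.1  40.8] z90 45.3
top bed 2664 [555.4 -10.2] [289.8 166.2] 84.9 mean [549.2   3.5  19.2] z90 23.1
top dog 40 [545.   15.2] [36.9 30.8] -56.4 mean [548.9  17.4  31.5] z90 35.5
top hous 419 [ 559.8 -101.6] [81.9 63.3] -84.8 mean [ 559.9 -107.4   54.3] z90 60.4
top mhead 270 [ 534.5 -351.7] [58.6 49.7] -44.6 mean [ 534.8 -353.    66.2] z90 71.4
top mhand 354 [ 442.  -328.5] [126.5  22.5] -14.1 mean [ 440.8 -327.5   45.9] z90 51.0
top glue 383 [ 719.7 -286.7] [57.8 55.9] 4.6 mean [ 716.2 -284.8  115.5] z90 123.5
top puppet 118 [728.9  93.6] [33.7 33. ] -24.5 mean [726.6  92.3  33.9] z90 43.9
top doll 525 [ 674.5 -439.4] [100.3  78.2] -12.3 mean [ 648.9 -431.8   89.6] z90 139.2
top fig2 390 [ 737.4 -469.9] [59.7 44.1] 52.8 mean [ 735.5 -468.9   71.2] z90 106.3
top can 691 [ 731.4 -198.5] [67.8 66.9] 17.1 mean [ 722.7 -196.4  142.2] z90 164.6
scene block 1052 [547.2 232.8] [110.7  40.7] 13.5 mean [544.1 234.   39.2] z90 41.8
scene bed 3276 [490.8 -17.9] [279.7 218.2] -85.0 mean [539.9  19.   18.3] z90 20.3
scene dog 46 [546.4  15.8] [18.1 17. ] -88.7 mean [546.6  16.9  30.3] z90 32.2
scene hous 545 [ 555.8 -103.1] [83.  62.9] -87.0 mean [ 555.  -101.2   51.5] z90 57.8
scene mhead 239 [ 533.4 -355.9] [52.  49.6] -60.8 mean [ 531.2 -351.3   63.9] z90 68.3
scene mhand 499 [ 446.4 -331.8] [142.1  24. ] -14.1 mean [ 444.  -327.8   41.3] z90 47.9
scene glue 978 [ 730.6 -308.2] [211.3  86.9] -49.4 mean [ 718.2 -282.8   80.6] z90 119.9
scene puppet 172 [723.6  92.4] [32.3 28.4] 44.0 mean [720.5  94.5  30. ] z90 40.9
scene doll 759 [ 669.8 -460.4] [132.3  66.7] -44.1 mean [ 658.4 -436.7   78.1] z90 130.6
```

Run:
```python
from h import *
for n,b in (("top",(245,200,355,260)),("scene",(262,200,365,300))):
    z=np.load(n+"0.npz");W=world(n,z["d"]);im=z["im"]
    hsv=cv2.cvtColor(im,cv2.COLOR_RGB2HSV)
    k=np.zeros(im.shape[:2],np.uint8);k[b[1]:b[3],b[0]:b[2]]=1
    wood=k&((hsv[...,1]>80)&(hsv[...,0]<30)).astype(np.uint8)&((W[...,2]>.012)&(W[...,2]<.026))
    nn,l,s,_=cv2.connectedComponentsWithStats(wood.astype(np.uint8)); i=1+np.argmax(s[1:,4]); 
    v,u=np.where(l==i)
    P=np.array([pix(n,a,c,.018) for a,c in zip(u,v)]); print(n,len(P),*rect(P), *rect(W[l==i]))
    # dog top pixels, stop/housing above
    k2=k.astype(bool)&(W[...,2]>.042)&(W[...,2]<.056)
    print(*rect(W[k2]))
    P=W[k2];
    c=cv2.resize(im[b[1]-5:b[3]+5,b[0]-10:b[2]+10],None,fx=5,fy=5,interpolation=cv2.INTER_CUBIC);cv2.imwrite(f"pics/c_{n}.png",c[:600,:800,::-1])
```

```text
top 2399 [551.4 -11.2] [277.4  99. ] -84.8 [551.9 -11.1] [277.3  98.9] -85.1
[ 560.4 -102.3] [81.4 59.7] -82.3
scene 5 [575.1 129. ] [9.1 2.2] 12.3 [575.8 128.1] [9.6 0.6] 7.4
[ 557.2 -103.2] [82.  61.6] -84.5
```

View pics/c_scene.png

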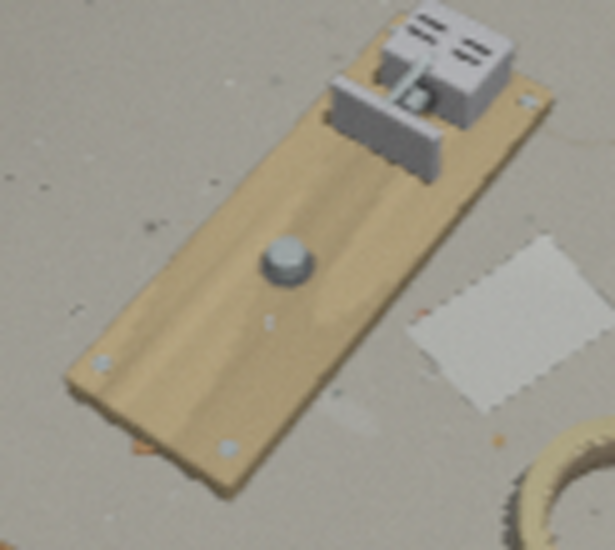

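The close-up shows the bed corners at (68,380), (228,490) and (553,97), and the dog top at (288,248) in crop pixels (5x, offset (252,195)). The wood mask missed the bed in the scene camera, so I'll check it with these corners.

Run:
```python
from h import *
f=lambda x,y,z:pix("scene",(x+.5)/5-.5+252,(y+.5)/5-.5+195,z)*1000
a,b,c=f(68,378,.018),f(228,488,.018),f(553,97,.018)
print(a,b,c,"w",np.linalg.norm(a-b),"l",np.linalg.norm(b-c),"yaw",np.degrees(np.arctan2(*(c-b)[1::-1])),"ctr",(a+c)/2)
print("dog",f(288,248,.033))
l,r=f(332,80,.056),f(440,136,.056);print("plate top front",l,r,np.linalg.norm(l-r),(l+r)/2)
for n in("top","scene"):
    z=np.load(n+"0.npz");W=world(n,z["d"])
    for nm,bb in (("mallet",dict(top=(395,205,440,290),scene=(383,145,446,206))[n]),):
        P=box(n,W,z["d"]>0,*bb,.055,.075);H=box(n,W,z["d"]>0,*bb,.035,.05)
        k,_=cv2.minEnclosingCircle((P[:,:2]*1000).astype(np.float32));print(n,k,_)
# block top face from colour edges
```

```text
[582.71180347 128.62884869  18.        ] [487.7388773 120.966238   18.       ] [ 510.09983861 -153.91312554   18.        ] w 95.28154232057922 l 275.7873765952226 yaw -85.34932795970927 ctr [546.40582104 -12.64213843  18.        ]
dog [545.75391985  14.82401553  33.        ]
plate top front [585.52504472 -64.20790428  56.        ] [521.88897139 -71.55237192  56.        ] 64.05849696612928 [553.70700805 -67.8801381   56.        ]
top (472.05963134765625, -337.1714782714844) 91.25017547607422
scene (533.5054931640625, -355.81048583984375) 26.225666046142578
```

Emit:
step_arm(
  targets=[
    [2.5,-3.3,2,0,0,1.4,1],
    [2.5,-3.3,1,0,0,1.4,1],
    [2.5,-3.3,0,0,0,1.4,1],
    [2.5,-3.3,0,0,0,1.4,1],
    [2.5,-3.3,0,0,0,1.4,1],
  ],
)

```text
time: 0.52
position: [0.3597, 0.4424, 0.2162]
tool_rot: [0.39, 3.117, -0.0]
ft_force: [0.8, 0.3, -0.2]
grip_width: 0.999
grip_force: 0.0
```

Both cameras agree to within 3–5 mm. The jig centre is near (0.549,-0.012) with yaw -85°, the dog is near (0.547,0.017), and the mallet head is near (0.534,-0.354) with yaw -14°. Now I'll move over the mallet head.

Emit:
step_arm(
  targets=[
    [1.5,-3.8,0,0,0,0,1],
    [1.5,-3.8,0,0,0,0,1],
    [1.5,-3.8,0,0,0,0,1],
    [1.5,-3.8,0,0,0,0,1],
    [1.5,-3.8,0,0,0,0,1],
  ],
)

```text
time: 0.93
position: [0.434, 0.252, 0.2161]
tool_rot: [-0.393, -3.117, 0.0]
ft_force: [1.8, 0.9, -0.1]
grip_width: 1.0
grip_force: 0.0
```

Emit:
step_arm(
  targets=[
    [1,-3.9,0,0,0,0,1],
    [1,-3.9,0,0,0,0,1],
    [1,-3.9,0,0,0,0,1],
    [1,-3.9,0,0,0,0,1],
    [1,-3.9,0,0,0,0,1],
  ],
)

```text
time: 1.35
position: [0.4837, 0.0571, 0.2162]
tool_rot: [-0.392, -3.117, -0.001]
ft_force: [1.2, 0.8, 0.3]
grip_width: 1.002
grip_force: 0.0
```

Emit:
step_arm(
  targets=[
    [1,-3.9,0,0,0,0,1],
    [1,-3.9,0,0,0,0,1],
    [1,-3.9,0,0,0,0,1],
    [1,-3.9,0,0,0,0,1],
    [1,-3.9,0,0,0,0,1],
  ],
)

```text
time: 1.77
position: [0.5338, -0.1376, 0.2163]
tool_rot: [0.392, 3.117, 0.001]
ft_force: [1.2, 0.8, -0.4]
grip_width: 1.001
grip_force: 0.0
```

Next to (0.534,-0.354), then down to TCP z ≈ 0.030.

Emit:
step_arm(
  targets=[
    [0,-3.6,-0.5,0,0,0,1],
    [0,-3.6,-1,0,0,0,1],
    [0,-3.6,-2,0,0,0,1],
    [0,-3.6,-2,0,0,0,1],
    [0,-3.6,-2,0,0,0,1],
  ],
)

```text
time: 2.18
position: [0.5337, -0.3173, 0.1404]
tool_rot: [0.392, 3.117, 0.0]
ft_force: [1.3, 0.5, 0.6]
grip_width: 1.002
grip_force: 0.0
```

Emit:
step_arm(
  targets=[
    [0,-3.6,0,0,0,0,1],
    [0,0,0,0,0,0,1],
    [0,0,0,0,0,0,1],
    [0,0,0,0,0,0,1],
    [0,0,0,0,0,0,1],
  ],
)

```text
time: 2.6
position: [0.5348, -0.3499, 0.1414]
tool_rot: [0.389, 3.117, 0.002]
ft_force: [0.8, 1.0, -0.3]
grip_width: 1.003
grip_force: 0.0
```

Run:
```python
from h import *
im,d=ctrl.get_image("scene"); c=cv2.resize(im[90:240,320:480],None,fx=4,fy=4,interpolation=cv2.INTER_CUBIC);cv2.imwrite("pics/g1.png",c[...,::-1])
print(ctrl.get_state()["position"],ctrl.get_state()["joint_positions"])
```

```text
[ 0.53497236 -0.34972222  0.14161785] [-0.01949935  0.38145799  0.71585934  1.56604408 -0.25865351  1.29079803
  2.05571441]
```

View pics/g1.png

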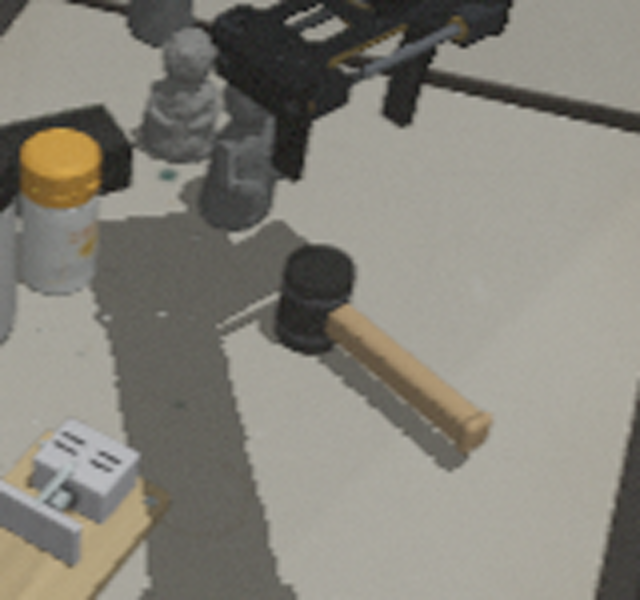

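The open fingers straddle the head line with tips at about (287,175) and (400,120) in the crop, and nothing is in the way. Going down.

Emit:
step_arm(
  targets=[
    [0,-0.4,-2,0,0,0,1],
    [0,0,-2.5,0,0,0,1],
    [0,0,-2.5,0,0,0,1],
    [0,0,-2.1,0,0,0,1],
    [0,0,-2,0,0,0,1],
  ],
)

```text
time: 3.07
position: [0.5348, -0.3536, 0.0296]
tool_rot: [0.388, 3.117, 0.002]
ft_force: [-0.4, 0.2, -0.3]
grip_width: 1.0
grip_force: 0.0
```

Emit:
step_arm(
  targets=[
    [0,0,0,0,0,0,0.5],
    [0,0,0,0,0,0,0.4],
    [0,0,0,0,0,0,0.4],
    [0,0,0,0,0,0,0.4],
    [0,0,0,0,0,0,0.4],
  ],
  force=50,
)

```text
time: 3.48
position: [0.535, -0.3563, 0.0322]
tool_rot: [0.392, 3.114, -0.001]
ft_force: [0.2, 0.3, -0.1]
grip_width: 0.702
grip_force: 0.0
```

Emit:
step_arm(
  targets=[
    [0,0,0,0,0,0,0.4],
    [0,0,0,0,0,0,0.4],
    [0,0,0,0,0,0,0.4],
    [0,0,0,0,0,0,0.4],
    [0,0,0,0,0,0,0.4],
  ],
)

```text
time: 3.9
position: [0.5346, -0.3588, 0.0328]
tool_rot: [0.394, 3.113, -0.006]
ft_force: [-1.1, -2.8, 7.1]
grip_width: 0.417
grip_force: 5.9
```

Run:
```python
from h import *
im,d=ctrl.get_image("scene"); c=cv2.resize(im[90:240,320:480],None,fx=4,fy=4,interpolation=cv2.INTER_CUBIC);cv2.imwrite("pics/g2.png",c[...,::-1])
print(ctrl.get_state())
```

```text
{'time': 3.95, 'joint_positions': array([ 0.02470592,  0.48831829,  0.67678801,  1.66653987, -0.33408235,
        1.10047463,  2.11505694]), 'qd': array([ 0.00169157, -0.00186179,  0.00136247, -0.00084868,  0.00169308,
       -0.0011521 , -0.00093165]), 'joint_torque': array([-2.06461318e+00, -4.25922024e+01,  6.58851564e+00, -2.37342435e+01,
       -8.33421908e-01,  4.84274626e-01,  1.16684011e-02]), 'position': array([ 0.53455227, -0.35900797,  0.0328425 ]), 'tool_rot': array([ 0.39427481,  3.11309307, -0.00608542]), 'ft_force': array([-1.00220619, -2.87684051,  7.78909724]), 'torque': array([-0.60527248,  0.30459351, -0.03854476]), 'grip_force': 5.880830183305079, 'grip_width': 0.41027844380086}
```

View pics/g2.png

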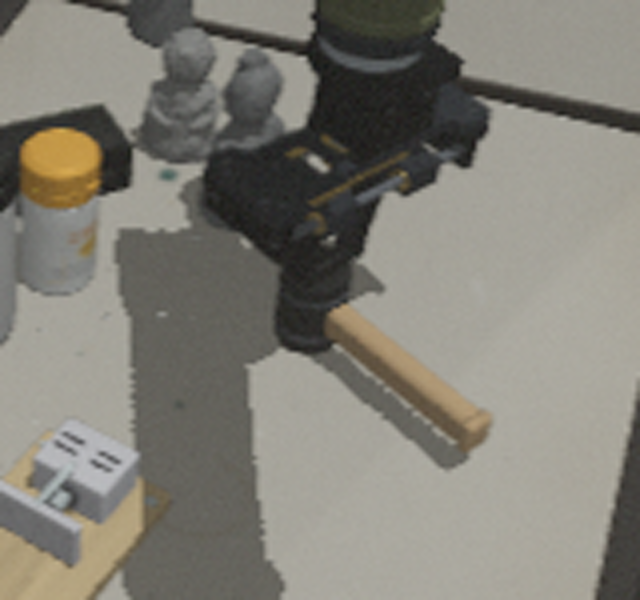

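The gripper encloses the head at about (310,290) and the mallet hasn't moved; its handle still ends near (485,430). The opening reads below the head diameter with low grip force, so I'll command fully shut to see whether it stalls.

Emit:
step_arm(
  targets=[
    [0,0,0,0,0,0,0.3],
    [0,0,0,0,0,0,0.2],
    [0,0,0,0,0,0,0.1],
    [0,0,0,0,0,0,0.1],
    [0,0,0,0,0,0,0.1],
  ],
  force=50,
)

```text
time: 4.37
position: [0.5353, -0.3642, 0.0363]
tool_rot: [0.397, 3.108, -0.016]
ft_force: [-3.8, -6.8, 20.0]
grip_width: 0.141
grip_force: 20.8
```

Run:
```python
from h import *
im,d=ctrl.get_image("scene");np.savez("s3.npz",im=im,d=d); c=cv2.resize(im[90:200,340:470],None,fx=6,fy=5.4,interpolation=cv2.INTER_CUBIC)
c=np.clip(c.astype(float)*2.2,0,255).astype(np.uint8)
K,R,t=cam("scene")
y=np.array([.25,.968,0]);T=np.array([.5346,-.359,.033])
for p,co in ((T+y*.025,(0,0,255)),(T-y*.025,(0,255,0)),(np.array([.534,-.354,.066]),(255,0,0)),(np.array([.534,-.354,0]),(255,0,0))):
    q=K@(R@p+t);q=q[:2]/q[2];cv2.circle(c,(int((q[0]-340)*6),int((q[1]-90)*5.4)),5,co[::-1],-1)
cv2.imwrite("pics/g3.png",c[...,::-1])
s=ctrl.get_state();print(s["position"],s["tool_rot"],s["ft_force"],s["grip_force"],s["grip_width"])
```

```text
[ 0.53541762 -0.36432347  0.03651718] [ 0.39713007  3.10721285 -0.01649605] [-3.89552964 -8.10244131 20.26601357] 22.33738033566624 0.12844641732252654
```

View pics/g3.png

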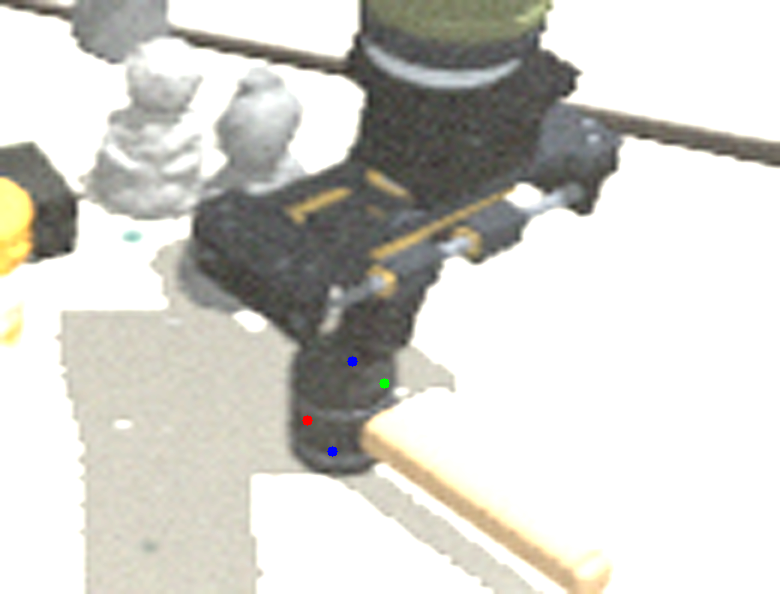

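The crop shows the fingers ending near (385,335), at the top edge of the head or behind it, and not on its sides at the red and green dots where they should be. I'll check with depth where they really are.

Run:
```python
from h import *
z=np.load("s3.npz");W=world("scene",z["d"])*1000
for v in range(138,182,3):
    print(v,[tuple(np.round(W[v,u]).astype(int)) if z["d"][v,u]>0 else 0 for u in range(388,414,4)])
```

```text
138 [(np.int64(536), np.int64(-275), np.int64(183)), (np.int64(530), np.int64(-283), np.int64(181)), (np.int64(521), np.int64(-288), np.int64(183)), (np.int64(527), np.int64(-322), np.int64(159)), (np.int64(516), np.int64(-324), np.int64(163)), (np.int64(508), np.int64(-328), np.int64(165)), (np.int64(501), np.int64(-338), np.int64(162))]
141 [(np.int64(529), np.int64(-264), np.int64(184)), (np.int64(522), np.int64(-272), np.int64(183)), (np.int64(517), np.int64(-282), np.int64(179)), (np.int64(525), np.int64(-321), np.int64(150)), (np.int64(512), np.int64(-317), np.int64(160)), (np.int64(505), np.int64(-326), np.int64(157)), (np.int64(501), np.int64(-341), np.int64(150))]
144 [(np.int64(528), np.int64(-265), np.int64(175)), (np.int64(520), np.int64(-271), np.int64(175)), (np.int64(522), np.int64(-297), np.int64(157)), (np.int64(516), np.int64(-306), np.int64(155)), (np.int64(511), np.int64(-319), np.int64(149)), (np.int64(504), np.int64(-328), np.int64(147)), (np.int64(566), np.int64(-501), np.int64(0))]
147 [(np.int64(528), np.int64(-268), np.int64(163)), (np.int64(520), np.int64(-
[... 3172 characters left out ...]
nt64(476), np.int64(-334), np.int64(50))]
177 [(np.int64(542), np.int64(-326), np.int64(2)), (np.int64(533), np.int64(-334), np.int64(2)), (np.int64(522), np.int64(-336), np.int64(7)), (np.int64(515), np.int64(-350), np.int64(1)), (np.int64(507), np.int64(-359), np.int64(-1)), (np.int64(483), np.int64(-330), np.int64(37)), (np.int64(471), np.int64(-328), np.int64(46))]
180 [(np.int64(534), np.int64(-315), np.int64(3)), (np.int64(526), np.int64(-325), np.int64(1)), (np.int64(517), np.int64(-332), np.int64(1)), (np.int64(510), np.int64(-342), np.int64(-1)), (np.int64(500), np.int64(-348), np.int64(0)), (np.int64(491), np.int64(-354), np.int64(2)), (np.int64(468), np.int64(-326), np.int64(38))]
```

Run:
```python
from h import *
K,R,t=cam("scene")
y=np.array([.25,.968,0])
for T in ([.535,-.3497,.1416],[.535,-.3497,.172],[.535,-.3497,.185]):
  for s in(1,-1):
    p=np.array(T)+s*y*.05;q=K@(R@p+t);q=q[:2]/q[2];print(T,s,np.round((q-[320,90])*4))
# forward check of joint chain vs images not available; print depth-based lowest gripper points now
z=np.load("s3.npz");W=world("scene",z["d"]);m=z["d"]>0
P=box("scene",W,m,360,100,440,170,.072,.12)
for lo in(.072,.08,.09,.1,.11):
  Q=P[(P[:,2]>lo)&(P[:,2]<lo+.01)];print(lo,len(Q),np.round(Q.min(0),3),np.round(Q.max(0),3)) if len(Q) else 0
```

```text
[0.535, -0.3497, 0.1416] 1 [271. 214.]
[0.535, -0.3497, 0.1416] -1 [382. 159.]
[0.535, -0.3497, 0.172] 1 [278. 178.]
[0.535, -0.3497, 0.172] -1 [391. 122.]
[0.535, -0.3497, 0.185] 1 [280. 161.]
[0.535, -0.3497, 0.185] -1 [395. 106.]
0.072 85 [ 0.521 -0.483  0.072] [ 0.755 -0.346  0.082]
0.08 120 [ 0.52  -0.484  0.08 ] [ 0.75  -0.348  0.09 ]
0.09 101 [ 0.52  -0.495  0.09 ] [ 0.757 -0.346  0.1  ]
0.1 77 [ 0.519 -0.489  0.1  ] [ 0.749 -0.342  0.11 ]
0.11 54 [ 0.526 -0.447  0.11 ] [ 0.674 -0.342  0.12 ]
```

The depth shows the fingertips standing on the head top (z ≈ 0.066–0.07) while the state reports a TCP z of 0.036. In the earlier picture too, the tips fit z ≈ 0.172 where 0.142 was reported. So the true tips are about 30 mm above the reported height. I'll lift, open and measure that offset properly.

Emit:
step_arm(
  targets=[
    [0,0,2,0,0,0,0.3],
    [0,0,3,0,0,0,1],
    [0,0,1,0,0,0,1],
    [0,0,0,0,0,0,1],
    [0,0,0,0,0,0,1],
  ],
)

```text
time: 4.83
position: [0.5341, -0.3558, 0.0905]
tool_rot: [0.392, 3.116, 0.0]
ft_force: [-0.5, 0.0, -0.5]
grip_width: 0.42
grip_force: 0.0
```

Emit:
step_arm(
  targets=[
    [0,0,0,0,0,0,1],
    [0,0,0,0,0,0,1],
    [0,0,0,0,0,0,1],
    [0,0,0,0,0,0,1],
    [0,0,0,0,0,0,1],
  ],
)

```text
time: 5.25
position: [0.5335, -0.3557, 0.0897]
tool_rot: [-0.393, -3.116, -0.0]
ft_force: [0.1, 0.4, -0.8]
grip_width: 0.801
grip_force: 0.0
```

Run:
```python
from h import *
s=ctrl.get_state();print(s["position"],s["tool_rot"],s["ft_force"],s["grip_width"])
im,d=ctrl.get_image("scene");W=world("scene",d);m=d>0
P=box("scene",W,m,340,90,450,200,.072,.17)
P=P[(P[:,0]>.46)&(P[:,0]<.6)&(P[:,1]>-.44)&(P[:,1]<-.26)]
for nm,Q in(("+y",P[P[:,1]>-.355]),("-y",P[P[:,1]<=-.355])):
  for lo in np.arange(.07,.15,.01):
    q=Q[(Q[:,2]>=lo)&(Q[:,2]<lo+.01)]
    if len(q)>2: print(nm,round(lo,3),len(q),q.min(0).round(3),q.max(0).round(3))
P=box("scene",W,m,340,90,450,200,.055,.075);P=P[(P[:,0]>.48)&(P[:,0]<.58)]
print("head",rect(P),P[:,:2].mean(0))
cv2.imwrite("pics/g4.png",cv2.resize(im[90:200,340:470],None,fx=6,fy=5.4,interpolation=cv2.INTER_CUBIC)[...,::-1])
```

```text
[ 0.53353481 -0.35565584  0.08970649] [-3.92562556e-01 -3.11590092e+00 -4.55481797e-04] [ 0.10410944  0.37318099 -0.81246471] 0.8009729957295304
+y 0.12 9 [ 0.533 -0.32   0.125] [ 0.552 -0.311  0.13 ]
+y 0.13 27 [ 0.532 -0.32   0.13 ] [ 0.553 -0.311  0.14 ]
+y 0.14 22 [ 0.532 -0.32   0.141] [ 0.554 -0.31   0.15 ]
-y 0.12 12 [ 0.512 -0.395  0.124] [ 0.534 -0.389  0.129]
-y 0.13 25 [ 0.511 -0.396  0.13 ] [ 0.533 -0.388  0.139]
-y 0.14 27 [ 0.511 -0.396  0.14 ] [ 0.534 -0.387  0.15 ]
head (array([ 559. , -261.7]), array([245.1,  48.8]), 75.5) [ 0.53252255 -0.35199773]
```

View pics/g4.png

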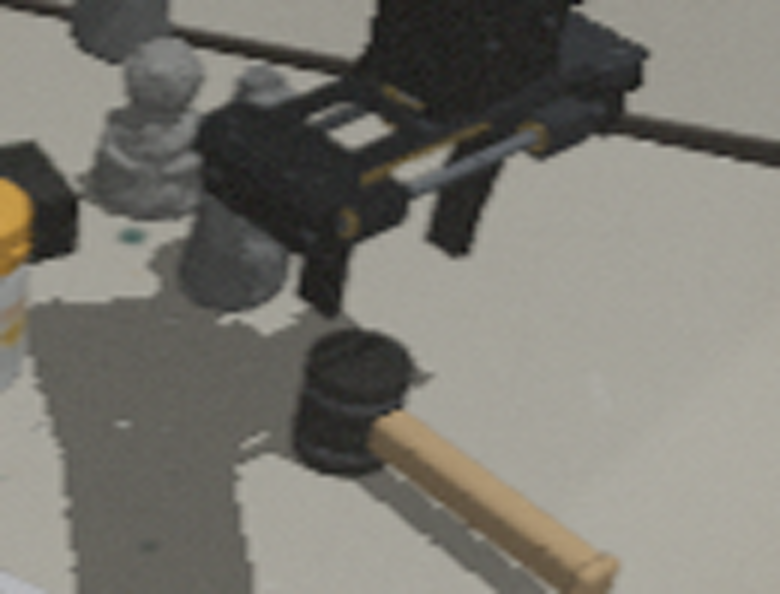

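The fingers now hang open above the unmoved head, with tips at about (330,310) and (460,250). Their depth gives tip z ≈ 0.122 against 0.090 reported, while x and y agree. So true tip z = reported + 0.032, and I'll use that from here on.

Emit:
step_arm(
  targets=[
    [0,0.2,0,0,0,0,1],
    [0,0,-0.5,0,0,0,1],
    [0,0,-1.5,0,0,0,1],
    [0,0,-1.8,0,0,0,1],
    [0,0,-1.8,0,0,0,1],
  ],
)

```text
time: 5.72
position: [0.5343, -0.3537, 0.0339]
tool_rot: [0.392, 3.116, -0.0]
ft_force: [-0.7, 0.3, -0.8]
grip_width: 0.999
grip_force: 0.0
```

Emit:
step_arm(
  targets=[
    [0,0,-1.6,0,0,0,1],
    [0,0,-1.0,0,0,0,1],
    [0,0,-0.6,0,0,0,1],
    [0,0,0,0,0,0,1],
    [0,0,0,0,0,0,1],
  ],
)

```text
time: 6.13
position: [0.5341, -0.3541, 0.0027]
tool_rot: [0.393, 3.117, -0.0]
ft_force: [-0.4, 0.1, 1.0]
grip_width: 0.998
grip_force: 0.0
```

Emit:
step_arm(
  targets=[
    [0,0,0,0,0,0,0.6],
    [0,0,0,0,0,0,0.4],
    [0,0,0,0,0,0,0.4],
    [0,0,0,0,0,0,0.4],
    [0,0,0,0,0,0,0.4],
  ],
  force=50,
)

```text
time: 6.55
position: [0.5341, -0.3539, 0.0028]
tool_rot: [0.392, 3.116, -0.0]
ft_force: [-0.2, 1.2, 0.4]
grip_width: 0.709
grip_force: 0.0
```

Emit:
step_arm(
  targets=[
    [0,0,0,0,0,0,0.3],
    [0,0,0,0,0,0,0.3],
    [0,0,0,0,0,0,0.3],
    [0,0,0,0,0,0,0.3],
    [0,0,0,0,0,0,0.3],
  ],
)

```text
time: 6.97
position: [0.5341, -0.3548, 0.0028]
tool_rot: [0.393, 3.116, -0.002]
ft_force: [0.7, -3.6, 0.6]
grip_width: 0.564
grip_force: 50.0
```

A firm grip now: 49 mm opening at 50 N. I'll lift and carry it over the dog.

Emit:
step_arm(
  targets=[
    [0,0,1.5,0,0,0,0.3],
    [0,0,2.5,0,0,0,0.3],
    [0,0,2.5,0,0,0,0.3],
    [0,1.5,2.5,0,0,0,0.3],
    [0,2.5,1,0,0,0,0.3],
  ],
)

```text
time: 7.38
position: [0.5337, -0.3174, 0.1064]
tool_rot: [0.4, 3.112, -0.005]
ft_force: [0.6, 0.1, -2.5]
grip_width: 0.565
grip_force: 50.0
```

Emit:
step_arm(
  targets=[
    [0.2,3.5,0,0,0,0,0.3],
    [0.2,3.5,0,0,0,0,0.3],
    [0.2,3.5,0,0,0,0,0.3],
    [0.2,3.5,0,0,0,0,0.3],
    [0.2,3.5,0,0,0,0,0.3],
  ],
)

```text
time: 7.8
position: [0.5427, -0.1362, 0.1026]
tool_rot: [-0.392, -3.115, -0.002]
ft_force: [0.7, 0.2, -3.3]
grip_width: 0.56
grip_force: 50.0
```

Emit:
step_arm(
  targets=[
    [0.1,3.5,0,0,0,0,0.3],
    [0.1,3.5,0,0,0,0,0.3],
    [0.1,3.5,0,0,0,0,0.3],
    [0,3,0,0,0,0,0.3],
    [0,1.8,0,0,0,0,0.3],
  ],
)

```text
time: 8.22
position: [0.5454, 0.0198, 0.1024]
tool_rot: [-0.384, -3.115, -0.004]
ft_force: [0.4, 0.6, -3.9]
grip_width: 0.569
grip_force: 50.0
```

Run:
```python
from h import *
s=ctrl.get_state();print(s["position"],s["tool_rot"],s["ft_force"],s["grip_width"],s["grip_force"])
im,d=ctrl.get_image("scene")
c=cv2.resize(im[150:300,240:400],None,fx=4,fy=4,interpolation=cv2.INTER_CUBIC)
K,R,t=cam("scene")
for p,co in (([s["position"][0],s["position"][1],s["position"][2]-.002],(255,0,0)),([.547,.017,.033],(0,255,0))):
    q=K@(R@np.array(p)+t);q=q[:2]/q[2];cv2.circle(c,(int((q[0]-240)*4),int((q[1]-150)*4)),4,co,-1)
cv2.imwrite("pics/g5.png",c[...,::-1])
```

```text
[0.54540069 0.01975874 0.10242517] [-0.38449236 -3.11533473 -0.00388503] [ 0.43131775  0.5581991  -3.85474327] 0.5692477201421773 49.995589619502425
```

View pics/g5.png

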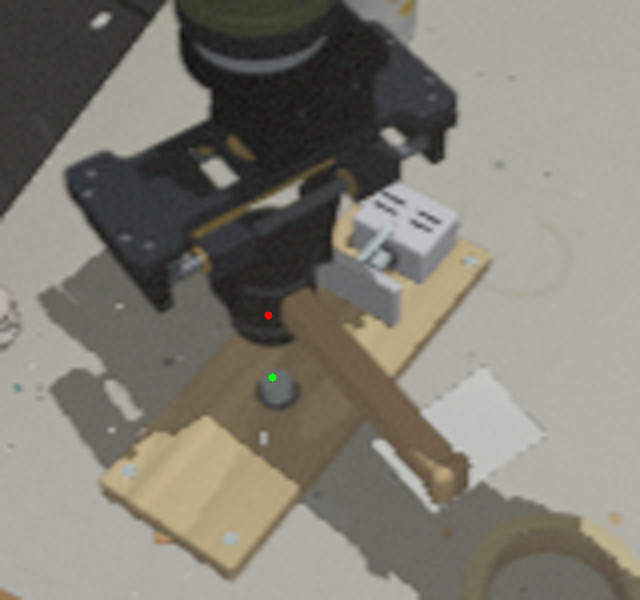

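The mallet head hangs at about (265,320) beside and above the dog at (277,383). The handle is level, and the projected targets agree to a few mm. Lowering onto the dog.

Emit:
step_arm(
  targets=[
    [0,-0.4,-1.5,0,0,0,0.3],
    [0,0,-2,0,0,0,0.3],
    [0,0,-1.5,0,0,0,0.3],
    [0,0,-0.8,0,0,0,0.3],
    [0,0,-0.4,0,0,0,0.3],
  ],
)

```text
time: 8.68
position: [0.5452, 0.0102, 0.0392]
tool_rot: [-0.392, -3.114, 0.001]
ft_force: [-0.3, -0.5, -2.1]
grip_width: 0.567
grip_force: 50.0
```

Emit:
step_arm(
  targets=[
    [0,0,-0.3,0,0,0,0.3],
    [0,0,-0.3,0,0,0,0.3],
    [0,0,-0.3,0,0,0,0.3],
    [0,0,-0.3,0,0,0,0.3],
    [0,0,0,0,0,0,0.3],
  ],
)

```text
time: 9.1
position: [0.5476, 0.0102, 0.029]
tool_rot: [0.393, 3.116, 0.001]
ft_force: [-0.2, 0.0, -0.5]
grip_width: 0.563
grip_force: 50.0
```

Emit:
step_arm(
  targets=[
    [0,0,-0.3,0,0,0,0.3],
    [0,0,-0.3,0,0,0,0.3],
    [0,0,-0.2,0,0,0,0.3],
    [0,0,0,0,0,0,0.3],
    [0,0,0,0,0,0,0.3],
  ],
)

```text
time: 9.52
position: [0.5477, 0.0102, 0.0207]
tool_rot: [0.393, 3.115, 0.001]
ft_force: [1.5, -0.7, 2.8]
grip_width: 0.563
grip_force: 50.0
```

Emit:
step_arm(
  targets=[
    [0,0,-0.2,0,0,0,0.3],
    [0,0,-0.2,0,0,0,0.3],
    [0,0,0,0,0,0,0.3],
    [0,0,0,0,0,0,0.3],
    [0,0,0,0,0,0,0.3],
  ],
)

```text
time: 9.93
position: [0.5478, 0.0102, 0.0205]
tool_rot: [0.393, 3.116, 0.003]
ft_force: [-10.5, -0.8, 30.9]
grip_width: 0.566
grip_force: 50.0
```

The mallet has bottomed on the bed: position stalled, 31 N. I'll lift and carry it back, then check the dog on the way.

Emit:
step_arm(
  targets=[
    [0,0,1,0,0,0,0.3],
    [0,0,2,0,0,0,0.3],
    [0,0,2.5,0,0,0,0.3],
    [0,0,2.5,0,0,0,0.3],
    [0,-2,0.5,0,0,0,0.3],
  ],
)

```text
time: 10.35
position: [0.5489, -0.0047, 0.1043]
tool_rot: [0.382, 3.114, 0.007]
ft_force: [0.8, 0.9, -3.2]
grip_width: 0.564
grip_force: 50.0
```

Emit:
step_arm(
  targets=[
    [0,-3.5,0,0,0,0,0.3],
    [0,-3.5,0,0,0,0,0.3],
    [-0.2,-3.5,0,0,0,0,0.3],
    [-0.2,-3.5,0,0,0,0,0.3],
    [-0.2,-3.5,0,0,0,0,0.3],
  ],
)

```text
time: 10.77
position: [0.5397, -0.1858, 0.1003]
tool_rot: [-0.391, -3.115, -0.001]
ft_force: [0.4, -0.1, -3.5]
grip_width: 0.565
grip_force: 50.0
```

Emit:
step_arm(
  targets=[
    [-0.2,-3.5,0,0,0,0,0.3],
    [-0.2,-3.5,0,0,0,0,0.3],
    [-0.2,-3.5,0,0,0,0,0.3],
    [0,-2.5,0,0,0,0,0.3],
    [0,-1.5,0,0,0,0,0.3],
  ],
)

```text
time: 11.18
position: [0.5325, -0.3338, 0.1002]
tool_rot: [-0.399, -3.114, 0.003]
ft_force: [-0.1, 0.9, -2.1]
grip_width: 0.564
grip_force: 50.0
```

Run:
```python
from h import *
s=ctrl.get_state();print(s["position"],s["tool_rot"],s["ft_force"],s["grip_width"])
im,d=ctrl.get_image("scene");W=world("scene",d)
print("dog z", np.round(W[240:256:2,302:320:3,2]*1000).astype(int))
```

```text
[ 0.53248728 -0.33383813  0.1001601 ] [-0.39899621 -3.11374013  0.00320496] [-0.06477897  0.9173175  -2.10239887] 0.5636760734137418
dog z [[17 21 18 15 18 18]
 [18 17 16 18 18 18]
 [18 17 17 18 18 18]
 [19 19 19 17 18 19]
 [18 20 18 19 20 20]
 [17 19 22 18 18 17]
 [19 16 19 19 19 20]
 [17 21 19 19 19 17]]
```

The dog is flush; its depth is level with the bed at 18 mm. Setting the mallet down.

Emit:
step_arm(
  targets=[
    [0,0,-2,0,0,0,0.3],
    [0,0,-2.5,0,0,0,0.3],
    [0,0,-2,0,0,0,0.3],
    [0,0,-1.2,0,0,0,0.3],
    [0,0,-0.8,0,0,0,0.3],
  ],
)

```text
time: 11.65
position: [0.5334, -0.3283, 0.0136]
tool_rot: [-0.391, -3.113, -0.002]
ft_force: [0.1, 0.6, -2.9]
grip_width: 0.563
grip_force: 50.0
```

Emit:
step_arm(
  targets=[
    [0,0,-0.6,0,0,0,0.3],
    [0,0,-0.4,0,0,0,0.3],
    [0,0,0,0,0,0,0.3],
    [0,0,0,0,0,0,0.3],
    [0,0,0,0,0,0,0.3],
  ],
)

```text
time: 12.07
position: [0.5356, -0.3303, 0.0074]
tool_rot: [0.392, 3.115, -0.001]
ft_force: [-0.1, -0.1, -2.6]
grip_width: 0.565
grip_force: 50.0
```

Emit:
step_arm(
  targets=[
    [0,0,-0.2,0,0,0,0.3],
    [0,0,-0.2,0,0,0,0.3],
    [0,0,-0.1,0,0,0,0.3],
    [0,0,0,0,0,0,0.3],
    [0,0,0,0,0,0,0.3],
  ],
)

```text
time: 12.48
position: [0.5356, -0.3302, 0.0027]
tool_rot: [0.392, 3.115, 0.0]
ft_force: [-1.4, 1.0, 6.5]
grip_width: 0.565
grip_force: 50.0
```

Emit:
step_arm(
  targets=[
    [0,0,0.1,0,0,0,0.7],
    [0,0,0,0,0,0,1],
    [0,0,0,0,0,0,1],
    [0,0,0,0,0,0,1],
    [0,0,0,0,0,0,1],
  ],
)

```text
time: 12.9
position: [0.5348, -0.3298, 0.0022]
tool_rot: [-0.393, -3.117, -0.0]
ft_force: [0.6, 0.9, 0.1]
grip_width: 0.855
grip_force: 0.0
```

Emit:
step_arm(
  targets=[
    [0,0,0,0,0,0,1],
    [0,0,0,0,0,0,1],
    [0,0,0,0,0,0,1],
    [0,0,1,0,0,0,1],
    [0,0,2,0,0,0,1],
  ],
)

```text
time: 13.32
position: [0.5331, -0.3286, 0.0308]
tool_rot: [-0.392, -3.112, -0.002]
ft_force: [0.1, 0.2, -0.1]
grip_width: 1.0
grip_force: 0.0
```

Emit:
step_arm(
  targets=[
    [0,0,3,0,0,0,1],
    [0,0,3,0,0,0,1],
    [0,0,2.5,0,0,0,1],
    [0,2,1,0,0,0,1],
    [0,3,0,0,0,5,1],
  ],
)

```text
time: 13.73
position: [0.5356, -0.2848, 0.132]
tool_rot: [0.265, 3.124, -0.007]
ft_force: [1.2, 0.9, -0.0]
grip_width: 1.003
grip_force: 0.0
```

Emit:
step_arm(
  targets=[
    [0,3.9,0,0,0,5,1],
    [0,3.9,0,0,0,5,1],
    [0,3.9,0,0,0,5,1],
    [0,3.9,0,0,0,5,1],
    [0,3.9,0,0,0,3,1],
  ],
)

```text
time: 14.15
position: [0.5348, -0.0833, 0.1285]
tool_rot: [-0.378, 3.117, 0.0]
ft_force: [0.5, -0.6, 0.2]
grip_width: 1.0
grip_force: 0.0
```

Emit:
step_arm(
  targets=[
    [0.2,3.9,0,0,0,0,1],
    [0.2,3.9,0,0,0,0,1],
    [0.2,3.9,0,0,0,0,1],
    [0.2,3.9,0,0,0,0,1],
    [0.2,3.9,0,0,0,0,1],
  ],
)

```text
time: 14.57
position: [0.5449, 0.1118, 0.1285]
tool_rot: [-0.372, 3.118, 0.001]
ft_force: [0.1, -0.4, -0.1]
grip_width: 1.002
grip_force: 0.0
```

Run:
```python
from h import *
s=ctrl.get_state();print(s["position"],s["joint_positions"].round(2))
R=cv2.Rodrigues(s["tool_rot"])[0];print("tool y deg",np.degrees(np.arctan2(R[1,1],R[0,1])),"z",R[:,2].round(3))
for n,B in dict(top=(200,205,235,265),scene=(210,285,272,335)).items():
    im,d=ctrl.get_image(n);W=world(n,d);P=box(n,W,d>0,*B,.03,.05)
    if len(P)>9: print(n,len(P),*rect(P))
    b=dict(top=(395,200,440,290),scene=(375,140,446,215))[n];P=box(n,W,d>0,*b,.055,.075);print("head",P.mean(0) if len(P) else 0)
```

```text
[0.54492869 0.1118304  0.12851233] [-0.63  0.16  0.42  1.78 -0.07  1.21  1.62]
tool y deg 103.61114864915707 z [ 0.001  0.001 -1.   ]
head [ 0.53792283 -0.32747334  0.06690585]
scene 1003 [547.9 232.7] [110.8  40.7] 13.6
head [ 0.53394499 -0.3269217   0.06520167]
```

The mallet stands at about (0.536,-0.327) on the table, let go. The block is unmoved and the tool is aligned with it at 103.6°. Moving over the block and down (true tip z ≈ 10 mm, reported ≈ -0.021).

Emit:
step_arm(
  targets=[
    [0.1,3.5,0,0,0,0,1],
    [0.1,3.5,0,0,0,0,1],
    [0.1,3,0,0,0,0,1],
    [0.1,2.2,0,0,0,0,1],
    [0,0,-1,0,0,0,1],
  ],
)

```text
time: 15.08
position: [0.5494, 0.2392, 0.1196]
tool_rot: [-0.384, 3.114, 0.007]
ft_force: [-0.4, 1.0, 0.1]
grip_width: 1.005
grip_force: 0.0
```

Emit:
step_arm(
  targets=[
    [0,0,-2.5,0,0,0,1],
    [0,0,-2.5,0,0,0,1],
    [0,0,-2.5,0,0,0,1],
    [0,0,-1.5,0,0,0,1],
    [0,0,-0.5,0,0,0,1],
  ],
)

```text
time: 15.5
position: [0.5471, 0.2297, 0.0197]
tool_rot: [0.371, -3.115, 0.004]
ft_force: [-0.9, 0.3, 0.1]
grip_width: 1.0
grip_force: 0.0
```

Emit:
step_arm(
  targets=[
    [0,0,-1.5,0,0,0,1],
    [0,0,-1.2,0,0,0,1],
    [0,0,-0.7,0,0,0,1],
    [0,0,0,0,0,0,1],
    [0,0,0,0,0,0,1],
  ],
)

```text
time: 15.92
position: [0.549, 0.2319, -0.0114]
tool_rot: [-0.373, 3.119, -0.0]
ft_force: [0.7, -0.6, -0.6]
grip_width: 1.001
grip_force: 0.0
```

Emit:
step_arm(
  targets=[
    [0,0.2,-0.4,0,0,0,1],
    [0,0,-0.4,0,0,0,1],
    [0,0,-0.2,0,0,0,1],
    [0,0,0,0,0,0,0.6],
    [0,0,0,0,0,0,0.3],
  ],
  force=50,
)

```text
time: 16.33
position: [0.5488, 0.2342, -0.0216]
tool_rot: [0.373, -3.119, -0.0]
ft_force: [0.1, -0.9, -0.9]
grip_width: 0.921
grip_force: 0.0
```

Emit:
step_arm(
  targets=[
    [0,0,0,0,0,0,0.3],
    [0,0,0,0,0,0,0.3],
    [0,0,0,0,0,0,0.3],
    [0,0,0,0,0,0,0.3],
    [0,0,0,0,0,0,0.3],
  ],
)

```text
time: 16.75
position: [0.549, 0.2342, -0.0215]
tool_rot: [-0.373, 3.119, 0.0]
ft_force: [-0.4, -0.1, 0.3]
grip_width: 0.553
grip_force: 0.0
```

Emit:
step_arm(
  targets=[
    [0,0,0,0,0,0,0.2],
    [0,0,0,0,0,0,0.2],
    [0,0,0,0,0,0,0.2],
    [0,0,0,0,0,0,0.2],
    [0,0,0,0,0,0,0.2],
  ],
)

```text
time: 17.17
position: [0.5489, 0.2342, -0.0216]
tool_rot: [-0.373, 3.119, 0.0]
ft_force: [-0.3, -0.0, 0.9]
grip_width: 0.458
grip_force: 50.0
```

The block is gripped (39.8 mm opening, 50 N). I'll lift it, then turn it -98.6° on the way to the jig.

Emit:
step_arm(
  targets=[
    [0,0,1,0,0,0,0.2],
    [0,0,2.5,0,0,0,0.2],
    [0,0,2.5,0,0,0,0.2],
    [0,0,2.5,0,0,0,0.2],
    [0,0,1.5,0,0,0,0.2],
  ],
)

```text
time: 17.58
position: [0.5501, 0.2345, 0.0817]
tool_rot: [-0.372, 3.116, 0.002]
ft_force: [1.1, -0.5, -1.6]
grip_width: 0.457
grip_force: 50.0
```

Emit:
step_arm(
  targets=[
    [0,-1.4,0,0,0,-6.5,0.2],
    [0,-1.4,0,0,0,-6.5,0.2],
    [0,-1.4,0,0,0,-6.5,0.2],
    [0,-1.4,0,0,0,-6.5,0.2],
    [0,-1.4,0,0,0,-6.5,0.2],
  ],
)

```text
time: 18.0
position: [0.5486, 0.1634, 0.0788]
tool_rot: [-0.523, -3.098, -0.0]
ft_force: [-0.7, -0.0, -1.5]
grip_width: 0.46
grip_force: 50.0
```

Emit:
step_arm(
  targets=[
    [0,-1.4,0,0,0,-6.5,0.2],
    [0,-1.4,0,0,0,-6.5,0.2],
    [0,-1.4,0,0,0,-6.5,0.2],
    [0,-1.4,0,0,0,-6.5,0.2],
    [0,-1.4,0,0,0,-6.5,0.2],
  ],
)

```text
time: 18.42
position: [0.5485, 0.0934, 0.0788]
tool_rot: [-1.369, -2.827, -0.0]
ft_force: [-0.2, -0.6, -0.8]
grip_width: 0.461
grip_force: 50.0
```

Emit:
step_arm(
  targets=[
    [0,-1.4,0,0,0,-6.5,0.2],
    [0,-1.4,0,0,0,-6.5,0.2],
    [0,-1.4,0,0,0,-6.5,0.2],
    [0,-1.4,0,0,0,-6.5,0.2],
    [0,-1.4,0,0,0,-6.5,0.2],
  ],
)

```text
time: 18.83
position: [0.5486, 0.0235, 0.0788]
tool_rot: [-2.106, -2.331, -0.0]
ft_force: [0.9, 0.3, -1.9]
grip_width: 0.452
grip_force: 50.0
```

Emit:
step_arm(
  targets=[
    [0,-1,0,0,0,0,0.2],
    [0,0,0,0,0,0,0.2],
    [0,0,0,0,0,0,0.2],
    [0,0,0,0,0,0,0.2],
    [0,0,0,0,0,0,0.2],
  ],
)

```text
time: 19.25
position: [0.5489, 0.0156, 0.0784]
tool_rot: [-2.095, -2.34, -0.001]
ft_force: [0.8, -0.9, -1.7]
grip_width: 0.453
grip_force: 50.0
```

```bash
cat >> h.py <<'E'
def tool():
    s=ctrl.get_state();R=cv2.Rodrigues(s["tool_rot"])[0]
    print(s["time"],s["position"].round(4),"f",s["ft_force"].round(1),"g",s["grip_width"].round(3),s["grip_force"].round(1),"tooly",np.degrees(np.arctan2(R[1,1],R[0,1])).round(2),"tilt",R[:,2].round(3),s["joint_positions"].round(2)); return s["position"]
def jig(p,c=(.549,-.012),yaw=-85):
    a=np.radians(yaw);d=np.array(p[:2])-c;return np.array([d@[np.cos(a),np.sin(a)],d@[-np.sin(a),np.cos(a)]]).round(4)
E
python3 - <<'E'
from h import *
print(jig(tool()))
im,d=ctrl.get_image("scene");W=world("scene",d);m=d>0
P=box("scene",W,m,240,150,400,300,.095,.125);P=P[(P[:,0]>.44)&(P[:,0]<.64)&(P[:,1]>-.1)&(P[:,1]<.12)]
hsv=cv2.cvtColor(im,cv2.COLOR_RGB2HSV);b=(hsv[...,1]>110)&((hsv[...,0]<14))&(W[...,2]>.09)&(W[...,2]<.16);print("block side/top",b.sum(),W[b].min(0).round(3),W[b].max(0).round(3))
cv2.imwrite("pics/b1.png",cv2.resize(im[150:300,240:400],None,fx=4,fy=4,interpolation=cv2.INTER_CUBIC)[...,::-1])
E
```

```text
Traceback (most recent call last):
  File "h.py", line 21, in tool
    print(s["time"],s["position"].round(4),"f",s["ft_force"].round(1),"g",s["grip_width"].round(3),s["grip_force"].round(1),"tooly",np.degrees(np.arctan2(R[1,1],R[0,1])).round(2),"tilt",R[:,2].round(3),s["joint_positions"].round(2)); return s["position"]
                                                                          ^^^^^^^^^^^^^^^^^^^^^
AttributeError: 'float' object has no attribute 'round'
```

```bash
sed -i 's/s\["grip_width"\].round(3),s\["grip_force"\].round(1)/round(s["grip_width"],3),round(s["grip_force"],1)/; s/np.degrees(np.arctan2(R\[1,1\],R\[0,1\])).round(2)/round(float(np.degrees(np.arctan2(R[1,1],R[0,1]))),2)/' h.py
python3 - <<'E'
from h import *
print(jig(tool()))
for n in("scene","top"):
    im,d=ctrl.get_image(n);W=world(n,d);m=d>0
    hsv=cv2.cvtColor(im,cv2.COLOR_RGB2HSV);k=(W[...,2]>.1)&(W[...,2]<.15)&m&(abs(W[...,0]-.55)<.1)&(abs(W[...,1])<.09)
    b=k&(hsv[...,1]>110)&(hsv[...,0]<14)
    if b.sum(): print(n,"block",b.sum(),W[b].min(0).round(3),W[b].max(0).round(3))
    if n=="scene": cv2.imwrite("pics/b1.png",cv2.resize(im[150:300,240:400],None,fx=4,fy=4,interpolation=cv2.INTER_CUBIC)[...,::-1])
E
```

```text
19.25 [0.5489 0.0156 0.0784] f [ 0.8 -0.9 -1.7] g 0.453 50.0 tooly 6.31 tilt [-0.     0.001 -1.   ] [-0.68  0.22  0.68  1.86 -0.15  1.11  0.17]
[-0.0275  0.0023]
scene block 94 [ 0.522 -0.003  0.106] [0.563 0.072 0.143]
top block 107 [ 0.535 -0.038  0.118] [ 0.575 -0.014  0.149]
```

View pics/b1.png

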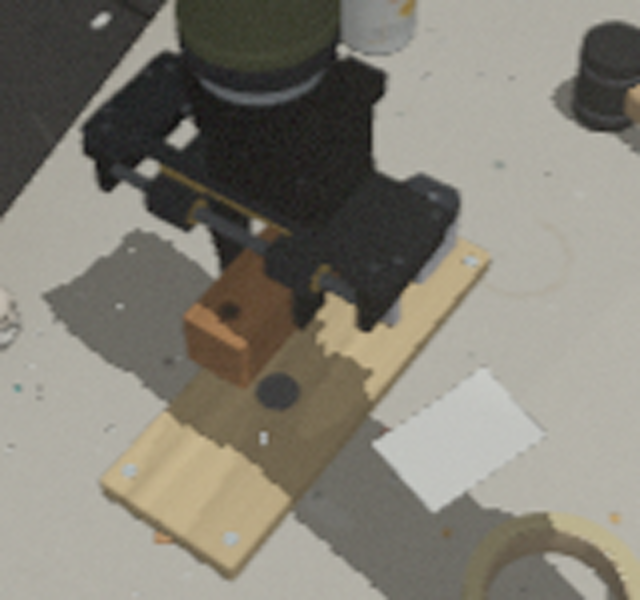

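The block hangs level in the gripper at about (235,330), over the flush dog at (277,392). It is aligned lengthwise with the bed, and the mallet stands clear at the upper right. I'll correct the yaw and offset, then lower it.

Emit:
step_arm(
  targets=[
    [-0.2,-0.6,-1,0,0,-1.3,0.2],
    [0,0,-2,0,0,0,0.2],
    [0,0,-2,0,0,0,0.2],
    [0,0,-1,0,0,0,0.2],
    [0,0,-0.5,0,0,0,0.2],
  ],
)

```text
time: 19.77
position: [0.545, 0.0078, 0.0111]
tool_rot: [-2.125, -2.311, 0.005]
ft_force: [-0.6, -0.2, -1.7]
grip_width: 0.455
grip_force: 50.0
```

Emit:
step_arm(
  targets=[
    [0,0,-0.4,0,0,0,0.2],
    [0,0,-0.4,0,0,0,0.2],
    [0,0,0,0,0,0,0.2],
    [0,0,0,0,0,0,0.2],
    [0,0,0,0,0,0,0.2],
  ],
)

```text
time: 20.18
position: [0.5475, 0.0082, 0.0061]
tool_rot: [2.125, 2.313, 0.002]
ft_force: [0.5, -0.0, -1.5]
grip_width: 0.457
grip_force: 50.0
```

Run:
```python
from h import *
print(jig(tool()))
```

```text
20.1833 [0.5475 0.0082 0.0061] f [ 0.5 -0.  -1.5] g 0.457 50.0 tooly 4.84 tilt [ 0.001  0.    -1.   ] [-0.64  0.32  0.66  1.93 -0.23  0.97  0.22]
[-0.0203  0.0003]
```

Lower the last 10 mm gently.

Emit:
step_arm(
  targets=[
    [0,0,-0.3,0,0,0,0.2],
    [0,0,-0.3,0,0,0,0.2],
    [0,0,-0.2,0,0,0,0.2],
    [0,0,0,0,0,0,0.2],
    [0,0,0,0,0,0,0.2],
  ],
)

```text
time: 20.6
position: [0.5467, 0.0081, -0.0028]
tool_rot: [-2.126, -2.313, 0.001]
ft_force: [-0.5, -0.7, -1.5]
grip_width: 0.452
grip_force: 50.0
```

Emit:
step_arm(
  targets=[
    [0,0,-0.1,0,0,0,0.2],
    [0,0,-0.1,0,0,0,0.2],
    [0,0,0,0,0,0,0.2],
    [0,0,0,0,0,0,0.2],
    [0,0,0,0,0,0,0.2],
  ],
)

```text
time: 21.02
position: [0.5471, 0.0082, -0.0036]
tool_rot: [-2.125, -2.313, -0.001]
ft_force: [-2.8, -0.5, 5.3]
grip_width: 0.452
grip_force: 50.0
```

On the bed. I'll relieve the downward push slightly and begin pushing along the jig's +x.

Emit:
step_arm(
  targets=[
    [0,0,0.05,0,0,0,0.2],
    [0.02,-0.3,0,0,0,0,0.2],
    [0.03,-0.3,0,0,0,0,0.2],
    [0.02,-0.3,0,0,0,0,0.2],
    [0.03,-0.3,0,0,0,0,0.2],
  ],
)

```text
time: 21.43
position: [0.5487, -0.0032, -0.0036]
tool_rot: [2.125, 2.314, 0.003]
ft_force: [-0.3, 3.5, 4.9]
grip_width: 0.454
grip_force: 50.0
```

Emit:
step_arm(
  targets=[
    [0.02,-0.2,0,0,0,0,0.2],
    [0.02,-0.2,0,0,0,0,0.2],
    [0,0,0,0,0,0,0.2],
    [0,0,0,0,0,0,0.2],
    [0,0,0,0,0,0,0.2],
  ],
)

```text
time: 21.85
position: [0.549, -0.008, -0.0036]
tool_rot: [2.125, 2.312, 0.002]
ft_force: [-1.1, 2.6, 5.7]
grip_width: 0.454
grip_force: 50.0
```

Emit:
step_arm(
  targets=[
    [0,0,0.05,0,0,0,0.2],
    [0.02,-0.2,0,0,0,0,0.2],
    [0.02,-0.2,0,0,0,0,0.2],
    [0.01,-0.2,0,0,0,0,0.2],
    [0,0,0,0,0,0,0.2],
  ],
)

```text
time: 22.27
position: [0.5489, -0.0131, -0.0036]
tool_rot: [-2.125, -2.313, -0.002]
ft_force: [-0.7, 4.3, 3.5]
grip_width: 0.459
grip_force: 50.0
```

Run:
```python
from h import *
print(jig(tool()))
im,d=ctrl.get_image("scene"); W=world("scene",d)
z=np.load("scene0.npz");W0=world("scene",z["d"])
for nm,V,dd in(("0",W0,z["d"]),("1",W,d)):
    P=box("scene",V,dd>0,310,195,365,245,.045,.06);J=np.array([jig(p) for p in P])
    k=(abs(J[:,1])>.0)&(J[:,0]<.08)&(J[:,0]>.03);print(nm,k.sum(),np.percentile(J[k,0],[5,50,95]).round(4) if k.any() else 0)
```

```text
22.2667 [ 0.5489 -0.0131 -0.0036] f [-0.7  4.3  3.5] g 0.459 50.0 tooly 4.85 tilt [ 0.     0.001 -1.   ] [-0.6   0.34  0.67  1.93 -0.25  0.96  0.27]
[ 0.0011 -0.0002]
0 143 [0.0511 0.0533 0.0695]
1 0 0
```

Emit:
step_arm(
  targets=[
    [0.02,-0.2,0,0,0,0,0.2],
    [0.02,-0.2,0,0,0,0,0.2],
    [0.01,-0.2,0,0,0,0,0.2],
    [0,0,0,0,0,0,0.2],
    [0,0,0,0,0,0,0.2],
  ],
)

```text
time: 22.73
position: [0.5493, -0.0175, -0.0036]
tool_rot: [-2.123, -2.313, -0.003]
ft_force: [-0.0, 7.7, 4.6]
grip_width: 0.459
grip_force: 50.0
```

Emit:
step_arm(
  targets=[
    [0.02,-0.2,0,0,0,0,0.2],
    [0.02,-0.2,0,0,0,0,0.2],
    [0.02,-0.2,0,0,0,0,0.2],
    [0.01,-0.1,0,0,0,0,0.2],
    [0,0,0,0,0,0,0.2],
  ],
)

```text
time: 23.15
position: [0.5497, -0.0221, -0.0035]
tool_rot: [-2.12, -2.312, -0.005]
ft_force: [-2.3, 11.8, 5.5]
grip_width: 0.454
grip_force: 50.0
```

Emit:
step_arm(
  targets=[
    [0,0,0,0,0,0,0.2],
    [0,0,0,0,0,0,0.2],
    [0,0,0,0,0,0,0.2],
    [0,0,0,0,0,0,0.2],
    [0,0,0,0,0,0,0.2],
  ],
)

```text
time: 23.57
position: [0.5496, -0.0222, -0.0036]
tool_rot: [-2.12, -2.312, -0.005]
ft_force: [-2.2, 12.0, 5.9]
grip_width: 0.454
grip_force: 50.0
```

Run:
```python
from h import *
print(jig(tool()))
im,d=ctrl.get_image("top");W=world("top",d)
z=np.load("top0.npz");a=z["im"][195:255,300:360];b=im[195:255,300:360]
cv2.imwrite("pics/p.png",np.hstack([cv2.resize(x,None,fx=6.5,fy=6.5,interpolation=cv2.INTER_CUBIC) for x in(a,b)])[...,::-1])
s,_=ctrl.get_image("scene");s0=np.load("scene0.npz")["im"]
cv2.imwrite("pics/p2.png",np.hstack([cv2.resize(x[185:245,310:370],None,fx=6.5,fy=6.5,interpolation=cv2.INTER_CUBIC) for x in(s0,s)])[...,::-1])
P=cv2.imread("pics/p.png");Q=cv2.imread("pics/p2.png");o=np.vstack([P[:300],Q[:300]]);print(o.shape);cv2.imwrite("pics/p3.png",o)
```

```text
23.5667 [ 0.5496 -0.0222 -0.0036] f [-2.2 12.   5.9] g 0.454 50.0 tooly 4.96 tilt [-0.001  0.006 -1.   ] [-0.58  0.34  0.67  1.92 -0.26  0.96  0.3 ]
[ 0.0102 -0.0002]
(600, 780, 3)
```

View pics/p3.png

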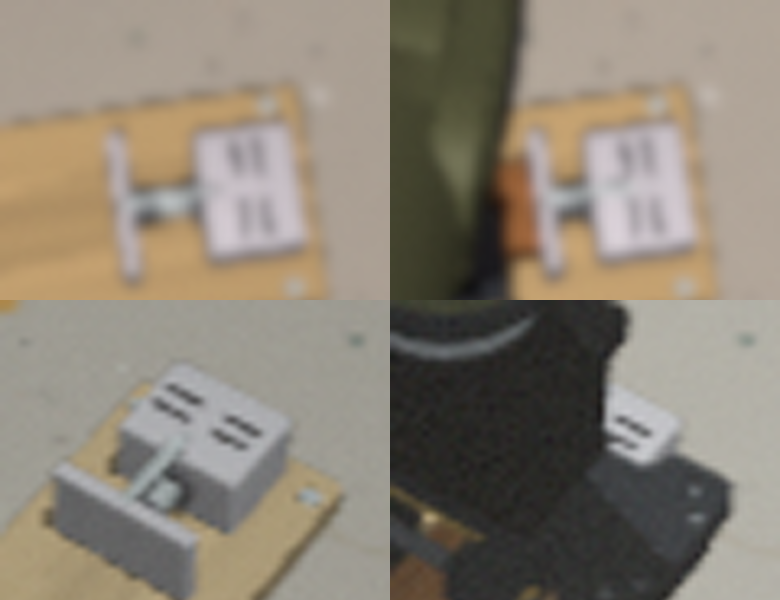

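The top view (upper row: before left, now right) shows the plate moved from x≈120 to x≈150 in the crop, about 4.6 px or roughly 12 mm. The block end is square against it, and the pointer tip at about (625,185) is near the first mark. I'll get a subpixel reading.

Run:
```python
from h import *
a=np.load("top0.npz")["im"];b,_=ctrl.get_image("top")
g=lambda x:cv2.resize(cv2.cvtColor(x,cv2.COLOR_RGB2GRAY)[205:245,305:360],None,fx=10,fy=10,interpolation=cv2.INTER_CUBIC)
A,B=g(a),g(b)
K,R,t=cam("top")
def jx(n):
    p=[np.array([.549+n*.0872,-.012-n*.9962,.056])];q=K@(R@p[0]+t);return q[:2]/q[2]
px=np.linalg.norm(jx(.07)-jx(.05))/.02;print("px/m",px)
for nm,(x0,x1,y0,y1) in dict(plate_top=(115,165,10,100),plate_bot=(130,190,250,370),house=(300,450,20,380)).items():
    # plate columns in 10x coords (305 offset)
    T=A[y0:y1,x0:x1];r=cv2.matchTemplate(B[max(0,y0-15):y1+15],T,cv2.TM_CCOEFF_NORMED);_,v,_,l=cv2.minMaxLoc(r)
    d=np.array([l[0]-x0,l[1]-min(15,y0)])/10;print(nm,round(v,2),d,"mm",(np.linalg.norm(d)/px*1000).round(1))
tool()
```

```text
px/m 350.9758875294601
plate_top 0.9 [ 5.3 -1. ] mm 15.4
plate_bot 0.9 [ 5.2 -0.9] mm 15.0
house 0.99 [0. 0.] mm 0.0
23.7167 [ 0.5497 -0.0221 -0.0035] f [-1.2 12.2  6.3] g 0.455 50.0 tooly 4.97 tilt [-0.001  0.005 -1.   ] [-0.58  0.34  0.67  1.92 -0.26  0.96  0.3 ]
```

The stop is at about 14–15 mm, or 10 N: the image and the force (12.2 N less bed friction) agree, and everything is steady. Handing in.

Run:
```python
from bench import ctrl
print(ctrl.close_job())
```

```text
the job is handed in; nothing more can be done
None
```

The job is handed in, with no verdict returned: the dog is flush, the mallet stands on the table clear of the jig, and the gripper holds the block square against the stop at about 14–15 mm travel (about 10 N).

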